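# Clamp a circuit board with the hex key

## Robot

A 7-joint arm with a two-finger parallel gripper is mounted at the origin on the work surface. World frame = base frame: x ahead of the robot, y to its left, z up, the work surface at z = 0. Lengths are in m, angles in rad, forces in N, time in s.
With the tool pointing down it reaches from about 0.425 to 0.875 m from the base axis. Payload 8.4 kg.
Tool frame: the origin (TCP) lies at the very end of the fingers, on their centre line; the grasp point (between the pads) lies 19 mm behind it; z points along the fingers, y is the line along which they close (so a half turn about z gives the same grasp; the last joint's range is limited). The gripper opens to 85 mm and grips with 20 to 120 N. Pads are 22 mm wide; open, the fingers measure 114 mm over their backs; the gripper's body (76 mm by 85 mm) begins 54 mm behind the grasp point. The pads swing forward as they close: fully open they stand 13 mm farther back than shut.
Start: joints at [-1.32, 0.333, 0.04, 1.465, -0.013, 1.343, -0.059], TCP at [0.223, 0.611, 0.192] pointing down, gripper open.
Joint ranges: [-2.58, 2.58], [-0.38, 2.09], [-1.3, 1.39], [0.25, 2.4], [-1.5, 4.64], [0.08, 2.09], [-2.65, 2.65]. Speed limits (rad/s): [2.22, 2.22, 2.79, 2.79, 3.14, 3.14, 3.14].

## Interface

Orientations are given as a unit quaternion [x, y, z, w].
In Python, from station import * gives the robot as it stands.
- The arm moves only by the tool send_rows, never from a script. Its arguments are lists of equal length, an entry for each row: "rotation": the turn, a rotation vector about the tool's x, y, z as a fraction of full scale, a list of three; "offset": the shift along the tool's x, y, z as a fraction of full scale, a list of three; "fingers": the finger opening in mm, from 0 to 85.4. In form: {"rotation": [[ax, ay, az], ...], "offset": [[dx, dy, dz], ...], "fingers": [fingers, ...]}. A call has 1 to 10 rows; each row is the pose to reach, as a shift and turn from the pose commanded when the call began, along the tool's axes at that moment; what a row does not reach only later rows make up. Full scale, the value 1, is 0.25 m for a shift and 60 degrees for a turn. A row lasts 1/12 s, in which the tool goes at most 41.7 mm and 7.16 degrees, less where a joint would pass 70% of its speed; a pose out of reach is approached as far as the arm can. A call with a number of a shift or a turn outside -1 to 1 is refused whole. A call with a gripper value outside its range is refused whole. The fingers move at their own pace and stop on an object; "newtons" is the grip in N (left out, the last holds). Time passes only in rows, so rows that repeat a pose let the fingers close. It gives the time, the measured TCP pose, the force, the opening and the grip force at its end, in the units of the state.
- read_state(): the state, without advancing time (a new reading comes with each control period).
- capture(name): name is "scene" or "top"; returns (picture, depth): 400x640x3 uint8, blue, green, red; 400x640 float32, m along the optical axis (not along the pixel's ray), 0 where there is no reading.
- camera_params(name): a dict with "mtx" (3x3 intrinsics, pixels), "extrinsics" (4x4, takes a point from camera to world coordinates). Camera axes: x right, y down, z forward; pixel columns grow to the right and rows downward; lengths in m; the calibration is good to about 2 mm. A picture is of the moment at which its call begins. camera_params takes no time and is no camera call.
- close_job(): hands the job in; it is judged then, once.
Trained networks look in the newest picture that a camera, given by its name, has taken for a name from the list of things; names that differ only in an ending like _2 or _b are one class to them, and where a whole thing is asked for, a point or a joint stands for the part that bears it (a point fixed in the world has none). Each returns a list of dicts, best first, with "score" (0 to 1); they miss things now and then, are a little off and sometimes report something else, mostly with a low value. They report only what shows in the picture. A call takes as long as a camera call.
- silhouettes(camera, label): "region" (400x640 bool, what is visible of it) and "box" ([left, top, right, bottom] in pixels, round what is visible of it).
- mark_of(camera, label): "centre" ([column, row] in pixels: a listed point, or the origin of a listed thing).
The state is a dict: "clock": time; "q": joint angles; "joint_velocities": joint speeds; "effort": joint torques, N m; "position": TCP position; "eef_rot": TCP orientation; "wrist_force": force on the tool from outside, world axes, zero at the start; "wrist_torque": the same for the moment, N m; "opening": finger opening in m; "finger_force": force on a finger pad.
Only numpy, scipy, OpenCV 4.12 (cv2) and the standard library are available. Lean on these libraries where they do the work, as an engineer would, in place of code of your own. Each camera call takes 0.05 s, during which the arm holds its last target. There are 200 camera calls.

## Task

Fasten the green circuit board in the bench clamp: take the square-gripped hex key from its stand, feel it gently into the sunken hex socket of the clamp's screw until it is fully home, and turn the screw clockwise, regripping as often as needed, until the board is held firmly between the moving jaw and the stop, without leaning hard on the key or crushing the board. Then put the key back upright in its stand; move the jaw only with the key, and leave the other things on the bench where they are.

Things in the scene. Friction and masses are not known exactly. Their poses are not given: they have to be found in the camera images.
- clamp: Board clamp fixed to the bench: aluminium base plate 195 x 120 x 12 mm carrying a grey housing 60 x 80 mm, 57 mm high, centred 80 mm from the origin towards -x. Origin: at bench height, in the board bay; +x points from the housing over jaw and board to the stop, z up. The housing's top has a round bore of 44 mm with the steel hex-socket screw sunk in it.
- bore (a point): Centre of the bore's mouth, on the housing's top, 57 mm above the bench; axes as the clamp's. The screw's flat head, about 34 mm wide, lies 9 mm lower, with a sharp-edged hex socket 21 mm across flats in its middle. The screw sits up to 1.5 mm off this axis in x and in y, and the flats may face any way: neither is measured.
- bore_floor (a point): Point on the bore's axis at the height of the socket's floor, 27 mm below the housing's top and 18 mm below the screw's head. The screw resists turning with about 0.08 N m, some hundredths more once the board is pinched, stays where it is left and does not sink. Clockwise from above closes the jaw by 3 mm per radian; closing takes 1.2 to 3.1 rad.
- jaw: Moving steel jaw of the clamp, a bar 12 x 100 mm, 14 to 36 mm above the bench. Origin: at bench height below its face towards the board, within 2 mm of its middle; axes as the clamp's; it slides along the clamp's +x when the screw is turned clockwise.
- stop: Fixed steel stop at the clamp's far end, a bar 14 x 100 mm, 12 to 38 mm above the bench. Origin: at bench height below the middle of its face towards the board; axes as the clamp's.
- board: Green circuit board 70 x 100 x 6 mm with small parts on top, lying loose on rails 16 mm above the bench between jaw and stop. Origin: centre of its underside; x across (70 mm), z up. Free play between jaw, board and stop is 3.5 to 9.5 mm in all. It is hard: pinched, the jaw creeps only some tenths of a mm. A pinch of 5 N or more is firm, and above 50 N it would crack.
- key: Hex key, upright in its stand: steel hex shank 20 mm across flats, its lowest 3 mm reduced to 16 mm, and a black square grip 30 x 30 mm from 57 to 103 mm above the tip. Origin: centre of the shank's lower end; z up along the shank; two grip faces and two shank flats face along x. About 0.25 kg. Feel with 3 to 8 N; more than 50 N between key and clamp is too hard.
- grip (a point): Middle of the key's square grip, 80 mm above the tip; axes as the key's. In the socket the key has about 5 degrees of turning play each way; let go there it stands by itself, leaning up to 4 degrees. A grip of 35 N carries the turning load.
- stand: Wooden block 64 x 64 x 40 mm fixed to the bench, with one round hole of 27 mm, 30 mm deep, in the middle of its top. Origin: centre of its underside, below the hole; z up.
- tin: Round steel tip-cleaner tin with brass wool, 64 mm across, 52 mm high. Origin: centre of its underside.
- flux: White plastic bottle, 40 mm across, 95 mm high. Origin: centre of its underside.
- meter: Yellow multimeter lying on its back, 160 x 78 x 40 mm. Origin: centre of its underside.
- spool: Grey solder spool lying flat, 56 mm across, 34 mm high. Origin: centre of its underside.
- driver: Small screwdriver with a red handle, lying on the bench. Origin: below the middle of it, at bench height.
- jar: Amber glass jar with black lid, 52 mm across, 50 mm high. Origin: centre of its underside.

How it is judged:
On the way, in this order (a step that is already met when the one before it is completed fails the run):
1. the key is fully home in the screw's socket (z of key in the frame of bore below -0.021 m and horizontal distance between key and bore below 0.006 m), for 0.2 s.
2. turning the screw with the key pinches the board between jaw and stop (z of key in the frame of bore below -0.018 m and horizontal distance between key and bore below 0.006 m and contact force between jaw and board above 5 N and contact force between board and stop above 5 N), for 0.2 s.
At the end, for the whole second after the job is handed in: The board lies flat (within 0.06 rad) and is still pinched by at least 4 N between jaw and stop; the key stands released and at rest in its stand, its tip within 8 mm of the hole's axis and less than 18 mm above the stand's underside, leaning less than 0.2 rad (contact force between jaw and board above 4 N and contact force between board and stop above 4 N and angle between board's own z axis and vertical below 0.06 rad and horizontal distance between key and stand below 0.008 m and z of key in the frame of stand below 0.018 m and angle between key's own z axis and vertical below 0.2 rad and linear speed of key below 0.02 m/s); the robot touches nothing.
It fails at once if leaning too hard: more than 50 N between key and clamp (contact force between key and clamp above 50 N).
It fails at once if the board is crushed: more than 50 N from the jaw (contact force between jaw and board above 50 N).
It fails at once if the jaw is moved by hand (contact force between the arm and jaw above 3 N).
It fails at once if the jaw is moved by the fingers (contact force between the fingers and jaw above 3 N).
It fails at once if tin, bottle, meter, spool, screwdriver or jar pushed by more than 30 mm (distance of any of tin, flux, meter, spool, driver, jar from where it was at the start of the episode above 0.03 m).
It also fails if it takes over 72 s, if anything falls off the work surface, if the arm or the gripper's body presses on something with over 40 N, if the wrist force passes 120 N, or if a joint passes its speed limit or range.

## Working session

There is one attempt and no reset: what is moved stays moved. The work goes in short steps, Python scripts to look and compute and a tool call to move; the robot and the scene stay as the last step left them, time stands still between calls to the robot, and variables do not carry over. Pictures are saved under pics/ and viewed, at most 10 in all, crops included, and the job is handed in when it is done.

Besides the shell and the picture viewer there is one more tool, called after "Request:" as name(argument=value, ...), one argument or row to a line, values as JSON. send_rows: Moves the arm, as the interface text tells. Its arguments: {"type":"object","properties":{"rotation":{"type":"array","items":{"type":"array","items":{"type":"number"}}},"offset":{"type":"array","items":{"type":"array","items":{"type":"number"}}},"fingers":{"type":"array","items":{"type":"number"}},"newtons":{"type":"number"}},"required":["rotation","offset","fingers"]}

```bash
mkdir -p pics
cat > h.py <<'E'
from station import *
import numpy as np, cv2
from scipy.spatial.transform import Rotation as R
def ray(c,uv):
    p=camera_params(c);K=np.array(p["mtx"]);T=np.array(p["extrinsics"])
    d=T[:3,:3]@np.linalg.solve(K,[uv[0],uv[1],1.]);return T[:3,3],d
def atz(c,uv,z):
    o,d=ray(c,uv);return o+d*(z-o[2])/d[2]
def tri(a,b):
    A=[];y=[]
    for c,uv in (a,b):
        o,d=ray(c,uv);d=d/np.linalg.norm(d);P=np.eye(3)-np.outer(d,d);A.append(P);y.append(P@o)
    return np.linalg.lstsq(np.vstack(A),np.hstack(y),rcond=None)[0]
def cloud(c,depth):
    p=camera_params(c);K=np.array(p["mtx"]);T=np.array(p["extrinsics"])
    v,u=np.mgrid[:400,:640];d=depth
    P=np.stack([(u-K[0,2])/K[0,0]*d,(v-K[1,2])/K[1,1]*d,d],-1)
    return P@T[:3,:3].T+T[:3,3]
E
cat > a.py <<'E'
from h import *
s=read_state();print({k:np.round(v,3).tolist() for k,v in s.items()})
ims=[]
for c in("scene","top"):
    im,d=capture(c);cv2.imwrite(f"pics/{c}0.png",im);np.save(f"{c}0.npy",d)
    print(c,np.round(camera_params(c)["extrinsics"],3).tolist(),np.round(camera_params(c)["mtx"],0).tolist())
np.set_printoptions(precision=4,suppress=True)
for n in["clamp","bore","jaw","stop","board","key","grip","stand"]:
    r={}
    for c in("scene","top"):
        m=mark_of(c,n)
        if m: r[c]=m[0]["centre"];print(n,c,np.round(m[0]["centre"],1),round(m[0]["score"],2))
    if len(r)==2: print("   ",tri(*r.items()))
E
python3 a.py
```

```text
{'clock': 0.0, 'q': [-1.32, 0.334, 0.04, 1.466, -0.013, 1.343, -0.059], 'joint_velocities': [0.002, -0.001, -0.001, 0.001, 0.002, 0.0, -0.0], 'effort': [-0.001, -65.854, 1.365, -40.557, 0.017, 0.012, -0.0], 'position': [0.223, 0.61, 0.191], 'eef_rot': [0.174, 0.985, -0.001, -0.0], 'wrist_force': [-0.01, 0.234, 0.535], 'wrist_torque': [-0.005, -0.009, -0.009], 'finger_force': 0.0, 'opening': 0.085}
scene [[0.488, 0.563, -0.668, 1.163], [0.873, -0.323, 0.366, -0.342], [-0.01, -0.761, -0.648, 0.673], [0.0, 0.0, 0.0, 1.0]] [[377.0, 0.0, 313.0], [0.0, 377.0, 201.0], [0.0, 0.0, 1.0]]
top [[-0.019, -0.99, 0.139, 0.402], [-1.0, 0.018, -0.005, -0.01], [0.003, -0.14, -0.99, 1.38], [0.0, 0.0, 0.0, 1.0]] [[469.0, 0.0, 317.0], [0.0, 469.0, 201.0], [0.0, 0.0, 1.0]]
clamp scene [323.4 232.8] 0.56
clamp top [302.7 206.6] 0.82
    [ 0.5784  0.0179 -0.0168]
bore scene [299.6 204.9] 0.79
bore top [318.2 227.8] 0.56
    [ 0.5117 -0.0212  0.0441]
jaw scene [283.9 310.4] 0.59
jaw top [311.2 214.4] 0.45
    [ 0.572  -0.0545 -0.2988]
stop scene [340.8 238.5] 0.81
stop top [302.5 193.8] 0.59
    [ 0.6213  0.0287 -0.0064]
board scene [327.6 228.9] 0.97
board top [308.5 200.4] 0.94
    [0.5964 0.0083 0.0161]
key scene [204.2 254.2] 0.57
key top [406.2 222.6] 0.57
    [ 0.5251 -0.2793  0.0136]
grip scene [194.3 232.8] 0.73
grip top [412.4 222.7] 0.72
    [ 0.5182 -0.2847  0.0808]
stand scene [206.  257.6] 0.86
stand top [405.1 224.7] 0.57
    [ 0.5207 -0.2781 -0.0034]
```

Run:
```python
import cv2,numpy as np
a=cv2.imread("pics/scene0.png");b=cv2.imread("pics/top0.png")
cv2.imwrite("pics/s1.png",cv2.resize(a[130:330,130:430],None,fx=2.6,fy=2.6,interpolation=2))
cv2.imwrite("pics/t1.png",cv2.resize(b[130:280,240:440],None,fx=4,fy=4,interpolation=2))
```

```text
(no output)
```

View pics/s1.png

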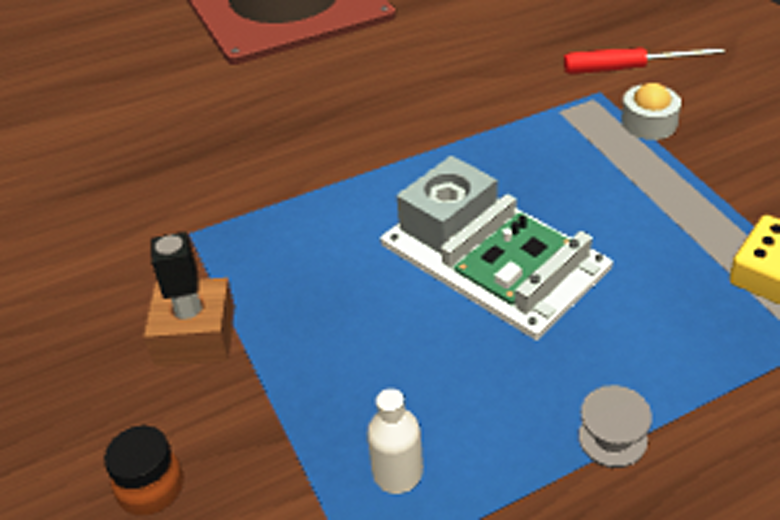

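View pics/t1.png

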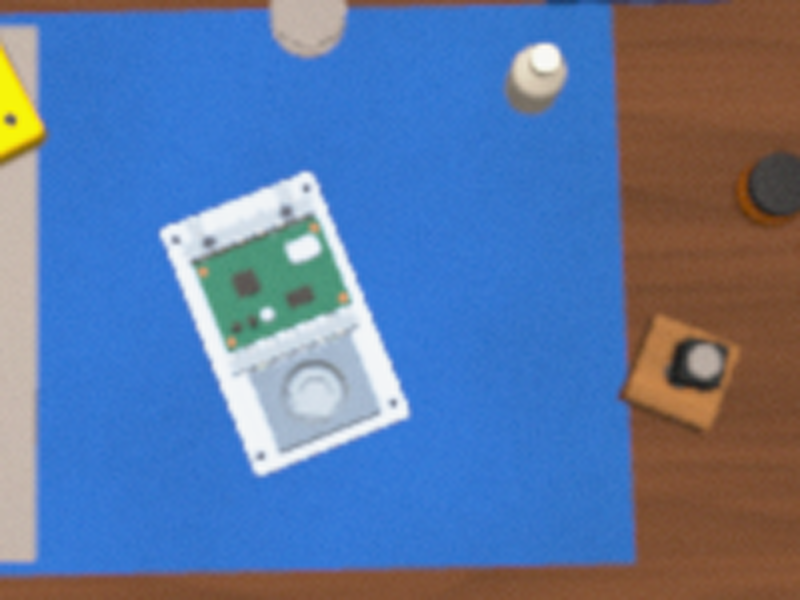

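```bash
cat > b.py <<'E'
from h import *
np.set_printoptions(precision=4,suppress=True)
q=R.from_quat(read_state()["eef_rot"]).as_matrix();print("tool axes",q.round(2).tolist())
for c in("scene","top"):
    im=cv2.imread(f"pics/{c}0.png");P=cloud(c,np.load(f"{c}0.npy"))
    def rep(n,m,z0=None):
        X=P[m];
        if len(X)<8: print(c,n,len(X));return
        r=cv2.minAreaRect((X[:,:2]*1000).astype(np.float32));print(c,n,len(X),"z",np.median(X[:,2]),"rect",np.round(r[0],1),np.round(r[1],1),round(r[2],1))
    z=P[...,2]
    near=lambda x,y,r:np.hypot(P[...,0]-x,P[...,1]-y)<r
    rep("gripTop",near(.52,-.283,.04)&(z>.106)&(z<.125))
    rep("grip",near(.52,-.283,.04)&(z>.07)&(z<.125))
    rep("standTop",near(.52,-.28,.06)&(z>.034)&(z<.046))
    rep("housing",near(.515,-.02,.07)&(z>.050)&(z<.064))
    rep("head",near(.515,-.02,.03)&(z>.03)&(z<.052))
    rep("plate",near(.57,0,.2)&(z>.007)&(z<.017)&(im.min(-1)>150))
    for n in("stand","grip","clamp"):
        s=silhouettes(c,n)
        if s:
            m=s[0]["region"];print(n,c,s[0]["score"],s[0]["box"],m.sum())
E
python3 b.py
```

```text
tool axes [[-0.94, 0.34, -0.0], [0.34, 0.94, -0.0], [-0.0, -0.0, -1.0]]
scene gripTop 170 z 0.11352366069000053 rect [ 527.7 -283.9] [29.5 31.1] 75.4
scene grip 362 z 0.10337270464257925 rect [ 528.  -284.1] [30.2 32. ] 75.1
scene standTop 515 z 0.04015751959165814 rect [ 527.2 -284.2] [64.8 66.1] 66.7
scene housing 437 z 0.05620944183590404 rect [515.7 -20.8] [61.9 83.3] 21.3
scene head 141 z 0.046150023232697346 rect [515.9 -13.5] [52.4 35.6] 24.5
scene plate 682 z 0.011691778946786746 rect [572.3   0.9] [195.1 121.4] 21.0
stand scene 0.97 [185.2, 235.8, 223.6, 271.3] 831
grip scene 0.73 [189.0, 220.7, 209.4, 254.2] 469
clamp scene 0.63 [275.9, 190.0, 363.6, 263.7] 1963
top gripTop 123 z 0.11273732389765678 rect [ 524.7 -280.6] [29.8 30. ] 76.1
top grip 167 z 0.11141215487885825 rect [ 524.6 -280.4] [30.4 30.1] 76.6
top standTop 326 z 0.03935689682600663 rect [ 524.9 -281.2] [64.3 65.5] 66.3
top housing 427 z 0.05654501428756853 rect [513.6 -17.3] [60.2 79.5] 20.6
top head 137 z 0.04489844755447003 rect [515.6 -18. ] [41.8 40.1] 82.1
top plate 786 z 0.011935978308988848 rect [550.6  64.5] [201.1 260.1] 16.2
stand top 0.91 [395.8, 209.9, 419.7, 238.8] 331
grip top 0.43 [407.4, 215.3, 422.5, 226.5] 153
clamp top 0.96 [278.3, 175.5, 340.9, 247.1] 1779
```

```bash
cat > g.py <<'E'
from h import *
import sys
s=read_state();M=R.from_quat(s["eef_rot"]).as_matrix();p=np.array(s["position"])
a=[float(v) for v in sys.argv[1:]]
d=M.T@(np.array(a[:3])-p)
yaw=np.degrees(np.arctan2(M[1,1],M[0,1]));tilt=np.degrees(M[:2,2])
print("pos",p.round(4),"yaw",yaw.round(2),"tilt",tilt.round(2),"off",(d/.25).round(3),"q7",round(s["q"][6],2))
if len(a)>3:
    w=np.radians(a[3]);y=np.array([np.cos(w),np.sin(w),0]);z=np.array([0,0,-1]);T=np.stack([np.cross(y,z),y,z],1)
    print("rot",(np.degrees(R.from_matrix(M.T@T).as_rotvec())/60).round(4))
E
python3 g.py 0.5 0.35 0.191 75.5;python3 g.py 0.55 0.05 0.191;python3 g.py 0.526 -0.282 0.191
```

```text
pos [0.2228 0.6106 0.1921] yaw 69.95 tilt [-0. -0.] off [-1.399 -0.599  0.004] q7 -0.06
rot [-0.0001 -0.     -0.0924]
pos [0.2228 0.6106 0.1921] yaw 69.95 tilt [-0. -0.] off [-1.998 -1.658  0.004] q7 -0.06
pos [0.2228 0.6106 0.1921] yaw 69.95 tilt [-0. -0.] off [-2.363 -2.938  0.005] q7 -0.06
```

Request:
send_rows(
  rotation=[
    [0,0,0],
    [0,0,0],
    [0,0,0],
    [0,0,0],
    [0,0,0],
    [0,0,0],
    [0,0,0],
    [0,0,0],
    [0,0,0],
    [0,0,0],
  ],
  offset=[
    [-1,-0.94,0],
    [-1,-0.94,0],
    [-1,-0.94,0],
    [-1,-0.94,0],
    [-1,-0.94,0],
    [-1,-0.94,0],
    [-1,-0.94,0],
    [-1,-0.94,0],
    [-1,-0.94,0],
    [-1,-0.94,0],
  ],
  fingers=[85,85,85,85,85,85,85,85,85,85],
)

```text
clock: 2.03
position: [0.3792, 0.3008, 0.1927]
eef_rot: [0.177, 0.984, 0.0, 0.0]
wrist_force: [0.2, -0.6, 0.5]
opening: 0.0851
finger_force: 0.0
```

Request:
send_rows(
  rotation=[
    [0,0,0],
    [0,0,0],
    [0,0,0],
    [0,0,0],
    [0,0,0],
    [0,0,0],
    [0,0,0],
    [0,0,0],
    [0,0,0],
    [0,0,0],
  ],
  offset=[
    [-1,-1,0],
    [-1,-1,0],
    [-1,-1,0],
    [-1,-1,0],
    [-1,-1,0],
    [-1,-1,0],
    [-1,-1,0],
    [-1,-1,0],
    [-1,-1,0],
    [-1,-1,0],
  ],
  fingers=[85,85,85,85,85,85,85,85,85,85],
)

```text
clock: 2.87
position: [0.5278, -0.0206, 0.1924]
eef_rot: [0.177, 0.984, -0.001, 0.001]
wrist_force: [-0.6, -0.5, 0.4]
opening: 0.0851
finger_force: 0.0
```

```bash
python3 g.py 0.526 -0.282 0.191 75.5
```

```text
pos [ 0.5278 -0.0206  0.1924] yaw 69.64 tilt [ 0.07 -0.12] off [-0.357 -0.983  0.008] q7 1.22
rot [-0.0015  0.0016 -0.0977]
```

Request:
send_rows(
  rotation=[
    [0,0,-0.098],
    [0,0,-0.098],
    [0,0,-0.098],
    [0,0,-0.098],
    [0,0,-0.098],
    [0,0,-0.098],
    [0,0,-0.098],
    [0,0,-0.098],
    [0,0,-0.098],
    [0,0,-0.098],
  ],
  offset=[
    [-0.357,-0.983,0],
    [-0.357,-0.983,0],
    [-0.357,-0.983,0],
    [-0.357,-0.983,0],
    [-0.357,-0.983,0],
    [-0.357,-0.983,0],
    [-0.357,-0.983,0],
    [-0.357,-0.983,0],
    [-0.357,-0.983,0],
    [-0.357,-0.983,0],
  ],
  fingers=[85,85,85,85,85,85,85,85,85,85],
)

```text
clock: 3.7
position: [0.5269, -0.2756, 0.1917]
eef_rot: [0.122, 0.993, 0.0, -0.0]
wrist_force: [0.3, 1.1, -1.0]
opening: 0.0848
finger_force: 0.0
```

```bash
python3 g.py 0.526 -0.282 0.073 75.5
```

```text
pos [ 0.5269 -0.2756  0.1917] yaw 75.98 tilt [-0.02  0.05] off [-0.003 -0.026  0.475] q7 1.91
rot [ 0.0007 -0.0006  0.0081]
```

Request:
send_rows(
  rotation=[
    [0,0,0],
    [0,0,0],
    [0,0,0],
    [0,0,0],
  ],
  offset=[
    [0,0,0.2],
    [0,0,0.2],
    [0,0,0.2],
    [0,0,0.2],
  ],
  fingers=[85,85,85,85],
)

```text
clock: 4.03
position: [0.5262, -0.2765, 0.1426]
eef_rot: [0.122, 0.992, 0.0, -0.0]
wrist_force: [0.8, -0.1, 0.5]
opening: 0.085
finger_force: 0.0
```

```bash
python3 g.py 0.526 -0.282 0.073 75.5
```

```text
pos [ 0.5262 -0.2765  0.1426] yaw 75.94 tilt [-0.05  0.03] off [-0.005 -0.022  0.278] q7 1.94
rot [ 0.0003 -0.0009  0.0074]
```

Request:
send_rows(
  rotation=[
    [0,0,0.007],
    [0,0,0.007],
    [0,0,0.007],
    [0,0,0.007],
    [0,0,0.007],
    [0,0,0.007],
  ],
  offset=[
    [-0.005,-0.022,0],
    [-0.005,-0.022,0.14],
    [-0.005,-0.022,0.278],
    [-0.005,-0.022,0.278],
    [-0.005,-0.022,0.278],
    [-0.005,-0.022,0.278],
  ],
  fingers=[85,85,85,85,85,60],
  newtons=40,
)

```text
clock: 4.53
position: [0.5269, -0.2845, 0.0751]
eef_rot: [0.127, 0.992, -0.0, 0.001]
wrist_force: [-0.4, -1.4, 0.8]
opening: 0.0752
finger_force: 0.0
```

Request:
send_rows(
  rotation=[
    [0,0,0],
    [0,0,0],
    [0,0,0],
    [0,0,0],
    [0,0,0],
    [0,0,0],
    [0,0,0],
    [0,0,0],
  ],
  offset=[
    [0,0,0],
    [0,0,0],
    [0,0,0],
    [0,0,0],
    [0,0,0],
    [0,0,0],
    [0,0,0],
    [0,0,0],
  ],
  fingers=[45,40,35,30,20,20,20,20],
)

```text
clock: 5.2
position: [0.5273, -0.2836, 0.0743]
eef_rot: [0.127, 0.992, 0.0, 0.002]
wrist_force: [0.7, 1.7, 10.3]
opening: 0.0204
finger_force: 4.8
```

```bash
python3 g.py 0.526 -0.282 0.073 75.5; python3 -c "
from h import *;s=read_state();print(s['wrist_force'],s['wrist_torque'],s['opening'],s['finger_force'])"
```

```text
pos [ 0.5273 -0.2836  0.0743] yaw 75.44 tilt [ 0.18 -0.02] off [0.007 0.005 0.005] q7 1.99
rot [ 0.0005  0.0029 -0.0011]
[ 0.67734583  1.66910348 10.3120384 ] [ 0.50940626 -0.0596374  -0.00988685] 0.02039401566470466 4.790455859620124
```

Run:
```python
from h import *
a,_=capture("scene");b,_=capture("top")
f=lambda i:cv2.resize(i,(400,400),interpolation=2)
cv2.imwrite("pics/g1.png",np.hstack([f(a[170:290,140:260]),f(b[180:260,370:450])]))
```

```text
(no output)
```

View pics/g1.png

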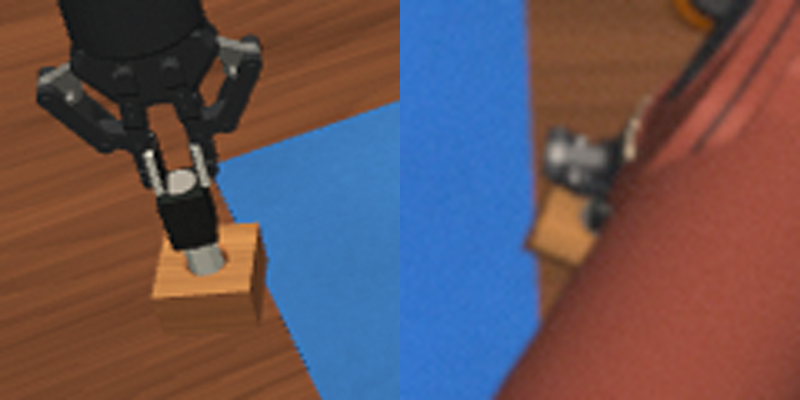

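Run:
```python
from h import *
np.set_printoptions(precision=3,suppress=True)
a,d=capture("scene");P=cloud("scene",d)
T=np.array(camera_params("scene")["extrinsics"]);K=np.array(camera_params("scene")["mtx"])
def proj(X):
    c=T[:3,:3].T@(np.array(X)-T[:3,3]);u=K@c/c[2];return u[:2]
for n,X in dict(tcp=[.5273,-.2836,.0743],grasp=[.5273,-.2836,.093],keytop=[.526,-.282,.113],stand=[.526,-.282,.04]).items(): print(n,proj(X))
for n,uv in dict(cap=(194,224),gripface=(196,234),lf=(185,222),rf=(203,220),knL=(153,194.),body=(190,190)).items():
    u,v=map(int,uv);print(n,P[v,u])
m=(np.hypot(P[...,0]-.526,P[...,1]+.282)<.05)&(P[...,2]>.106)&(P[...,2]<.118);X=P[m]
print(len(X),X.mean(0),cv2.minAreaRect((X[:,:2]*1000).astype('f4')))
print(read_state()["q"],read_state()["position"])
```

```text
tcp [198.761 237.092]
grasp [196.988 231.097]
keytop [195.6   223.864]
stand [202.406 247.023]
cap [ 0.528 -0.285  0.116]
gripface [ 0.542 -0.289  0.1  ]
lf [ 0.536 -0.302  0.136]
rf [ 0.539 -0.267  0.128]
knL [ 0.514 -0.341  0.211]
body [ 0.551 -0.277  0.221]
133 [ 0.533 -0.287  0.113] ((528.7927856445312, -287.2767028808594), (29.579059600830078, 30.479297637939453), 76.91857147216797)
[-0.197  0.393  0.769  1.768 -0.305  1.101  1.989] [ 0.527 -0.284  0.074]
```

Run:
```python
from h import *
np.set_printoptions(precision=0,suppress=True,linewidth=220)
a,d=capture("scene");P=cloud("scene",d)*1000
s=read_state();M=R.from_quat(s["eef_rot"]).as_matrix();L=(P-1000*np.array(s["position"]))@M
for v in range(206,252,4):
    print(v,"y",L[v,180:214:2,1].round(),);print("    x",L[v,180:214:2,0].round());print("    z",P[v,180:214:2,2].round())
```

```text
206 y [-14. 104. -12. -43. -37. -33. -27. -22.  14.  18.  22.  25.  29.  33.  37.  41.  25.]
    x [ -19. -632.    9.  207.  204.  204.  204.  203.  -13.  -14.  -13.   -8.   -8.  -14.  -13.  -15.  190.]
    z [185. 673. 161.   2.   3.   1.   0.   0. 173. 173. 171. 166. 165. 170. 168. 169.   0.]
210 y [-18. -14. -12. -10. -38. -33. -27. -22.  12.  16.  20.  24.  27.   9.  14.  19.  25.]
    x [-12. -14.  -4.   7. 191. 188. 185. 185. -12. -14. -14. -13. -10. 179. 177. 173. 172.]
    z [169. 170. 160. 151.  -0.   0.   2.   1. 162. 163. 162. 160. 157.  -2.  -1.   1.   1.]
214 y [-20. -16. -13. -10. -38. -33. -28. -23. -18.  13.  17.  21.  24.   8.  13.  18.  24.]
    x [-14. -15. -13.  -7. 172. 172. 172. 170. 173. -11.  -7.  -8.   1. 160. 160. 161. 156.]
    z [160. 160. 158. 152.   1.  -0.  -1.  -1.  -4. 149. 145. 145. 137.   1.  -0.  -3.   1.]
218 y [-58. -20. -15. -12. -10. -33. -28. -22. -17.  12.  15.  19.  22.   8.  13.  18.  23.]
    x [161.  -7. -12. -11.  -1. 156. 155. 150. 149. -14. -11.  -9.  -6. 142. 139. 142. 140.]
    z [  2. 143. 146. 144. 135.   0.  -0.   3.   3. 141. 138
[... 1496 characters left out ...]
.  23.]
    x [ 73.  73.  70.  68.  66.  25. -15. -14. -15. -14. -16. -14. -14.  16.  15.  14.  13.]
    z [ 0. -1.  1.  2.  2. 41. 78. 75. 75. 73. 74. 71. 70. 39. 39. 40. 39.]
246 y [-58. -53. -49. -43. -30. -26. -22. -17. -10.  -5.  -1.   3.   7.  10.  14.  18.  22.]
    x [ 58.  57.  57.  54.  12.  12.  11.  11.  -4. -10.  -9.  -9.  -7.  -1.   3.   1.   0.]
    z [ 1.  1. -0.  2. 41. 41. 40. 39. 53. 58. 56. 55. 51. 43. 39. 39. 39.]
250 y [-57. -53. -48. -44. -31. -26. -22. -17. -14.  -8.  -4.   0.   5.   8.  13.  17.  22.]
    x [ 45.  43.  43.  42.   2.  -0.  -2.  -4.   1.  -6. -10.  -9. -11.  -3. -11. -10. -14.]
    z [ 1.  2.  1.  1. 39. 40. 40. 41. 35. 41. 43. 42. 42. 33. 40. 38. 41.]
```

Request:
send_rows(
  rotation=[
    [0,0,0],
    [0,0,0],
    [0,0,0],
    [0,0,0],
  ],
  offset=[
    [0,0,-0.12],
    [0,0,-0.24],
    [0,0,-0.24],
    [0,0,-0.24],
  ],
  fingers=[20,20,20,20],
)

```text
clock: 5.73
position: [0.5268, -0.2841, 0.1345]
eef_rot: [0.127, 0.992, -0.0, 0.002]
wrist_force: [-0.2, 0.1, -0.4]
opening: 0.0199
finger_force: 0.0
```

Run:
```python
from h import *
np.set_printoptions(precision=3,suppress=True,linewidth=220)
a,d=capture("scene");P=cloud("scene",d)
s=read_state();p=np.array(s["position"]);M=R.from_quat(s["eef_rot"]).as_matrix();L=(P-p)@M
print(p,s["opening"],s["wrist_force"],s["q"])
m=(abs(L[...,0])<.03)&(abs(L[...,1])<.1)&(P[...,2]>.118);
for z in np.arange(.116,.3,.008):
    k=m&(abs(P[...,2]-z)<.004)
    if k.sum(): print(z.round(3),k.sum(),L[k][:,:2].min(0),L[k][:,:2].max(0))
cv2.imwrite("pics/g2.png",np.hstack([cv2.resize(a[110:310,100:300],(400,400)),cv2.resize(capture("top")[0][150:300,320:470],(400,400))]))
```

```text
[ 0.526 -0.283  0.133] 0.02000822183966968 [ 0.503 -0.289 -0.773] [-0.227  0.331  0.798  1.708 -0.252  1.209  1.951]
0.172 2 [-0.007 -0.011] [ 0.001 -0.011]
0.18 34 [-0.015 -0.023] [0.007 0.02 ]
0.188 57 [-0.015 -0.024] [0.007 0.023]
0.196 51 [-0.014 -0.023] [0.003 0.023]
0.204 55 [-0.015 -0.023] [0.008 0.023]
0.212 50 [-0.016 -0.026] [0.008 0.027]
0.22 97 [-0.017 -0.043] [0.008 0.04 ]
0.228 186 [-0.017 -0.046] [0.013 0.045]
0.236 118 [-0.018 -0.05 ] [0.011 0.049]
0.244 141 [-0.02  -0.053] [0.011 0.054]
0.252 163 [-0.021 -0.058] [0.007 0.057]
0.26 199 [-0.02  -0.063] [-0.004  0.062]
0.268 275 [-0.023 -0.065] [0.01  0.064]
0.276 280 [-0.023 -0.062] [0.009 0.061]
0.284 208 [-0.022 -0.041] [0.006 0.044]
0.292 87 [-0.015 -0.039] [0.003 0.039]
```

View pics/g2.png

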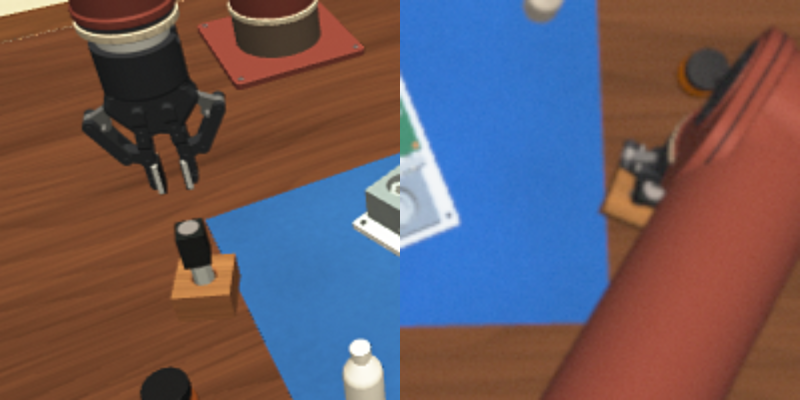

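Request:
send_rows(
  rotation=[
    [0,0,0],
    [0,0,0],
    [0,0,0],
    [0,0,0],
    [0,0,0],
    [0,0,0],
    [0,0,0],
    [0,0,0],
    [0,0,0],
    [0,0,0],
  ],
  offset=[
    [0,-0.008,0],
    [0,-0.008,0],
    [0,-0.008,0],
    [0,-0.008,0],
    [0,-0.008,0],
    [0,-0.008,0],
    [0,-0.008,0.1],
    [0,-0.008,0.2],
    [0,-0.008,0.3],
    [0,-0.008,0.384],
  ],
  fingers=[85,85,85,85,85,85,85,85,85,85],
)

```text
clock: 6.67
position: [0.5249, -0.2851, 0.0351]
eef_rot: [0.127, 0.992, 0.0, -0.0]
wrist_force: [-1.0, 1.0, -0.3]
opening: 0.0851
finger_force: 0.0
```

Request:
send_rows(
  rotation=[
    [0,0,0],
    [0,0,0],
    [0,0,0],
    [0,0,0],
    [0,0,0],
    [0,0,0],
    [0,0,0],
    [0,0,0],
    [0,0,0],
    [0,0,0],
  ],
  offset=[
    [0,0,0],
    [0,0,0],
    [0,0,0],
    [0,0,0],
    [0,0,0],
    [0,0,0],
    [0,0,0],
    [0,0,0],
    [0,0,0],
    [0,0,0],
  ],
  fingers=[70,60,50,40,35,30,25,20,20,20],
  newtons=40,
)

```text
clock: 7.5
position: [0.5263, -0.2852, 0.038]
eef_rot: [0.127, 0.992, 0.0, 0.001]
wrist_force: [-0.3, 2.7, 7.5]
opening: 0.0293
finger_force: 39.8
```

```bash
cat > c.py <<'E'
from h import *
np.set_printoptions(precision=3,suppress=True,linewidth=220)
s=read_state();p=np.array(s["position"]);M=R.from_quat(s["eef_rot"]).as_matrix()
print("t",round(s["clock"],2),p,"yaw",np.degrees(np.arctan2(M[1,1],M[0,1])).round(2),"tilt",np.degrees(M[:2,2]).round(2),"open",round(s["opening"],4),"ff",round(s["finger_force"],1),"F",np.array(s["wrist_force"]),"T",np.array(s["wrist_torque"]),"q7",round(s["q"][6],2))
E
python3 c.py
```

```text
t 7.5 [ 0.526 -0.285  0.038] yaw 75.44 tilt [0.12 0.02] open 0.0293 ff 39.8 F [-0.277  2.662  7.541] T [0.636 0.179 0.028] q7 2.02
```

Request:
send_rows(
  rotation=[
    [0,0,0],
    [0,0,0],
    [0,0,0],
    [0,0,0],
    [0,0,0],
    [0,0,0],
    [0,0,0],
  ],
  offset=[
    [0,0,-0.06],
    [0,0,-0.12],
    [0,0,-0.18],
    [0,0,-0.24],
    [0,0,-0.32],
    [0,0,-0.32],
    [0,0,-0.32],
  ],
  fingers=[20,20,20,20,20,20,20],
)

```text
clock: 8.08
position: [0.5258, -0.2856, 0.1173]
eef_rot: [0.127, 0.992, -0.0, 0.001]
wrist_force: [-0.5, 0.3, -3.0]
opening: 0.0294
finger_force: 40.3
```

```bash
python3 c.py
python3 - <<'E'
from h import *
np.set_printoptions(precision=1,suppress=True,linewidth=220)
s=read_state();p=np.array(s["position"]);M=R.from_quat(s["eef_rot"]).as_matrix()
for c in("scene","top"):
    a,d=capture(c);P=cloud(c,d);L=(P-p)@M*1000
    cv2.imwrite(f"pics/k_{c}.png",a)
    m=(abs(L[...,0])<40)&(abs(L[...,1])<40)
    for z in np.arange(.075,.21,.008):
        k=m&(abs(P[...,2]-z)<.004)
        if k.sum()>2: print(c,z.round(3),k.sum(),L[k][:,:2].min(0),L[k][:,:2].max(0))
    for n in("key","grip"):
        r=mark_of(c,n)
        if r:print(n,r[0]["centre"],r[0]["score"])
E
```

```text
t 8.08 [ 0.526 -0.286  0.117] yaw 75.42 tilt [ 0.11 -0.01] open 0.0294 ff 40.3 F [-0.485  0.334 -3.044] T [ 0.041 -0.006  0.047] q7 1.96
scene 0.091 7 [-9.6 -2. ] [-2.5 10.7]
scene 0.099 33 [-12.   -9.9] [ 0.2 12.3]
scene 0.107 31 [-10.7  -9.7] [ 1.1 12.2]
scene 0.115 28 [-12.1 -10.1] [-0.1 11.7]
scene 0.123 33 [-10.5 -10.1] [ 0.6 12.1]
scene 0.131 31 [-11.2 -10.2] [-1.2 12. ]
scene 0.139 25 [-11.7  -9.1] [-2.5 11.3]
scene 0.147 23 [-15.9 -14.1] [-11.2  13.8]
scene 0.155 44 [-17.7 -14.5] [-9.7 19.5]
scene 0.163 74 [-17.  -26.3] [-6.8 27.2]
scene 0.171 92 [-17.1 -28.3] [ 0.3 28.6]
scene 0.179 90 [-16.5 -27.4] [ 2.7 28.5]
scene 0.187 99 [-16.7 -27.8] [15.  27.8]
scene 0.195 178 [-17.4 -28.1] [14.6 29.2]
scene 0.203 74 [-17.1 -39.8] [ 3.9 38.4]
grip [191.8, 204.5] 0.77
top 0.091 4 [6.5 6.3] [13.4 13.3]
top 0.099 3 [4.5 4.8] [13.6 14.7]
top 0.107 3 [7.6 0.5] [14.  12.8]
top 0.155 3 [15.9 13.1] [18.4 17.7]
top 0.163 6 [ 8.7 11.7] [18.3 27.2]
top 0.171 5 [11.1 16.6] [17.8 22.8]
top 0.179 4 [ 8.3 13.2] [17.8 30.2]
top 0.187 4 [ 9.  14.5] [18.8 29.2]
top 0.203 3 [ 5.7 25.4] [14.6 34.9]
key [411.9, 220.0] 0.48
grip [368.8, 152.6] 0.6
```

Request:
send_rows(
  rotation=[
    [0,0,0],
    [0,0,0],
    [0,0,0],
    [0,0,0],
    [0,0,0],
    [0,0,0],
  ],
  offset=[
    [0.04,0.13,0],
    [0.08,0.26,0],
    [0.12,0.38,0],
    [0.155,0.507,0],
    [0.155,0.507,0],
    [0.155,0.507,0],
  ],
  fingers=[20,20,20,20,20,20],
)

```text
clock: 8.88
position: [0.5198, -0.1505, 0.1162]
eef_rot: [0.125, 0.992, 0.0, -0.0]
wrist_force: [-0.3, -0.6, -2.2]
opening: 0.0296
finger_force: 41.1
```

Request:
send_rows(
  rotation=[
    [0,0,0],
    [0,0,0],
    [0,0,0],
    [0,0,0],
    [0,0,0],
    [0,0,0],
    [0,0,0],
    [0,0,0],
  ],
  offset=[
    [0.04,0.13,0],
    [0.08,0.26,0],
    [0.12,0.38,0],
    [0.155,0.507,0],
    [0.155,0.507,0],
    [0.155,0.507,0],
    [0.155,0.507,0],
    [0.155,0.507,0],
  ],
  fingers=[20,20,20,20,20,20,20,20],
)

```text
clock: 9.55
position: [0.5141, -0.0227, 0.1165]
eef_rot: [0.128, 0.992, -0.0, -0.0]
wrist_force: [-0.3, -0.2, -2.1]
opening: 0.0295
finger_force: 41.4
```

```bash
python3 c.py; python3 g.py .5148 -.021 .082 75.5
python3 - <<'E'
from h import *
np.set_printoptions(precision=1,suppress=True,linewidth=220)
a,d=capture("scene");P=cloud("scene",d);s=read_state();p=np.array(s["position"])
M=R.from_quat(s["eef_rot"]).as_matrix();L=(P-p)@M*1000
m=(abs(L[...,0])<25)&(abs(L[...,1])<25)
for z in np.arange(.091,.15,.008):
    k=m&(abs(P[...,2]-z)<.004)
    if k.sum()>2: print(z.round(3),k.sum(),L[k][:,:2].min(0),L[k][:,:2].max(0))
cv2.imwrite("pics/b1.png",cv2.resize(a[140:260,240:360],(600,600),interpolation=2))
E
```

```text
t 9.55 [ 0.514 -0.023  0.117] yaw 75.25 tilt [-0.01 -0.04] open 0.0295 ff 41.4 F [-0.326 -0.207 -2.053] T [-0.027  0.006 -0.025] q7 1.36
pos [ 0.5141 -0.0227  0.1165] yaw 75.25 tilt [-0.01 -0.04] off [-0.001  0.007  0.138] q7 1.36
rot [-0.0007  0.0001 -0.0041]
0.091 15 [-11.1 -10.5] [-0.2  8.3]
0.099 22 [-11.9 -10.6] [0.2 8.9]
0.107 25 [-13.4 -10.3] [-0.5  9.5]
0.115 22 [-11.6 -10.3] [-0.4  9.1]
0.123 24 [-13.5 -10. ] [-0.7 10.5]
0.131 27 [-11.7 -11.6] [-0.4 10.3]
0.139 14 [-11.9  -7.8] [-7.1  6.6]
0.147 26 [-15.8 -15.2] [ 0.8 12.8]
```

View pics/b1.png

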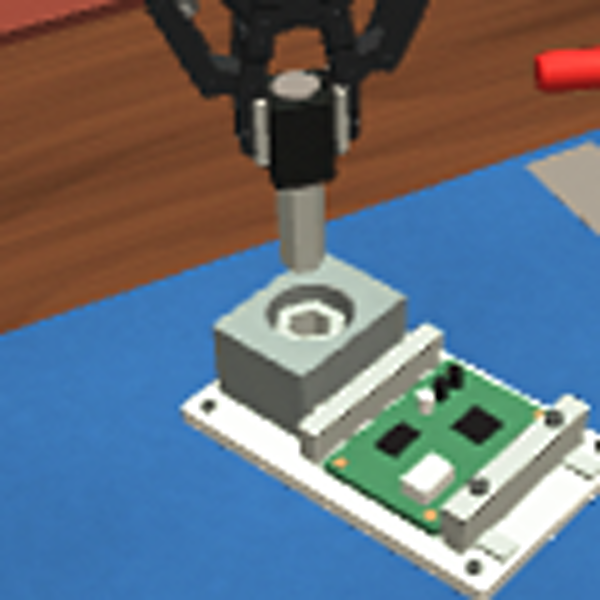

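Run:
```python
from h import *
out=[]
for c,n in(("scene","pics/scene0.png"),("top","pics/top0.png")):
    a=cv2.imread(n);p=camera_params(c);K=np.array(p["mtx"]);T=np.array(p["extrinsics"])
    w=np.array([515.7-20,-20.8-20]) if c=="scene" else np.array([513.6-20,-17.3-20])
    gy,gx=np.mgrid[:400,:400]/10.
    X=np.stack([(gx+w[0])/1000,((40-gy)+w[1])/1000,np.full_like(gx,.048)],-1)
    Y=(X-T[:3,3])@T[:3,:3];u=Y@K.T
    o=cv2.remap(a,(u[...,0]/u[...,2]).astype('f4'),(u[...,1]/u[...,2]).astype('f4'),cv2.INTER_CUBIC)
    cv2.circle(o,(200,200),3,(0,0,255),-1);out.append(cv2.convertScaleAbs(o,alpha=1.2))
cv2.imwrite("pics/un.png",np.hstack(out))
```

```text
(no output)
```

View pics/un.png

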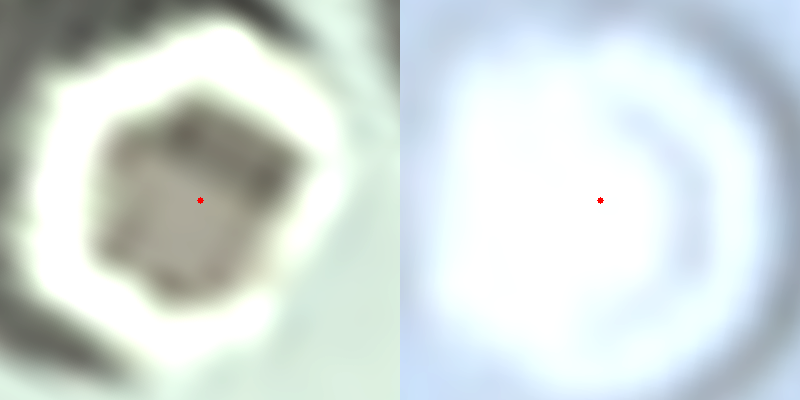

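Run:
```python
from h import *
from scipy.optimize import minimize
s=read_state();p=np.array(s["position"]);M=R.from_quat(s["eef_rot"]).as_matrix()
X=[]
for i in range(6):
    a,d=capture("scene");P=cloud("scene",d);L=(P-p)@M*1000
    m=(abs(L[...,0])<16)&(abs(L[...,1])<13)&(P[...,2]>.093)&(P[...,2]<.137);X.append(L[m][:,:2])
X=np.vstack(X);print(len(X))
def f(v,th):
    n=np.radians(th+60*np.arange(6));r=((X-v)@np.stack([np.cos(n),np.sin(n)])).max(1)-10
    return np.minimum(abs(r),2).mean()
for th in range(-30,30,6):
    b=min((minimize(f,x0,args=(th,),method="Nelder-Mead") for x0 in([-1.5,0],[0,0])),key=lambda r:r.fun);print(th,b.fun.round(3),b.x.round(2))
```

```text
783
-30 0.986 [0.1  0.93]
-24 0.957 [0.11 0.6 ]
-18 0.915 [0.14 0.67]
-12 0.862 [0.06 0.73]
-6 0.804 [0.04 0.95]
0 0.807 [0.04 1.13]
6 0.804 [0.09 1.03]
12 0.838 [0.03 1.17]
18 0.906 [0.02 1.06]
24 0.94 [0.09 0.91]
```

Request:
send_rows(
  rotation=[
    [0,0,-0.08],
    [0,0,-0.16],
    [0,0,-0.16],
    [0,0,-0.16],
    [0,0,-0.16],
    [0,0,-0.16],
    [0,0,-0.16],
  ],
  offset=[
    [-0.002,0.005,0.04],
    [-0.002,0.005,0.08],
    [-0.002,0.005,0.12],
    [-0.002,0.005,0.14],
    [-0.002,0.005,0.15],
    [-0.002,0.005,0.15],
    [-0.002,0.005,0.15],
  ],
  fingers=[20,20,20,20,20,20,20],
)

```text
clock: 10.48
position: [0.515, -0.0195, 0.0793]
eef_rot: [0.044, 0.999, -0.0, 0.0]
wrist_force: [0.4, -0.7, -2.9]
opening: 0.0297
finger_force: 41.4
```

```bash
python3 c.py; python3 g.py .515 -.0216 .074 85
```

```text
t 10.48 [ 0.515 -0.02   0.079] yaw 84.94 tilt [ 0.01 -0.01] open 0.0297 ff 41.4 F [ 0.448 -0.67  -2.86 ] T [ 0.025  0.025 -0.033] q7 1.55
pos [ 0.515  -0.0195  0.0793] yaw 84.94 tilt [ 0.01 -0.01] off [-0.001 -0.008  0.021] q7 1.55
rot [-0.0001  0.0001 -0.001 ]
```

Request:
send_rows(
  rotation=[
    [0,0,0],
    [0,0,0],
    [0,0,0],
    [0,0,0],
    [0,0,0],
    [0,0,0],
  ],
  offset=[
    [0,-0.006,0.004],
    [0,-0.006,0.008],
    [0,-0.006,0.012],
    [0,-0.006,0.016],
    [0,-0.006,0.018],
    [0,-0.006,0.018],
  ],
  fingers=[20,20,20,20,20,20],
)

```text
clock: 10.98
position: [0.5147, -0.0209, 0.0745]
eef_rot: [0.043, 0.999, -0.0, -0.0]
wrist_force: [-0.6, 0.8, -2.4]
opening: 0.0294
finger_force: 41.4
```

```bash
python3 c.py
```

```text
t 10.98 [ 0.515 -0.021  0.075] yaw 85.02 tilt [-0.01 -0.  ] open 0.0294 ff 41.4 F [-0.61   0.813 -2.402] T [-0.031 -0.021 -0.007] q7 1.56
```

Free so far. Continue down gently.

Request:
send_rows(
  rotation=[
    [0,0,0],
    [0,0,0],
    [0,0,0],
    [0,0,0],
  ],
  offset=[
    [0,0,0.003],
    [0,0,0.006],
    [0,0,0.008],
    [0,0,0.008],
  ],
  fingers=[20,20,20,20],
)

```text
clock: 11.32
position: [0.5148, -0.0209, 0.0726]
eef_rot: [0.043, 0.999, 0.0, 0.0]
wrist_force: [-0.0, 0.5, -1.6]
opening: 0.0296
finger_force: 41.3
```

Request:
send_rows(
  rotation=[
    [0,0,0],
    [0,0,0],
    [0,0,0],
  ],
  offset=[
    [0,0,0.003],
    [0,0,0.006],
    [0,0,0.006],
  ],
  fingers=[20,20,20],
)

```text
clock: 11.57
position: [0.5148, -0.0209, 0.071]
eef_rot: [0.043, 0.999, 0.0, 0.0]
wrist_force: [0.7, 1.6, -2.7]
opening: 0.0292
finger_force: 41.3
```

Request:
send_rows(
  rotation=[
    [0,0,0],
    [0,0,0],
    [0,0,0],
  ],
  offset=[
    [0,0,0.003],
    [0,0,0.006],
    [0,0,0.006],
  ],
  fingers=[20,20,20],
)

```text
clock: 11.82
position: [0.5148, -0.0209, 0.0695]
eef_rot: [0.043, 0.999, 0.0, 0.0]
wrist_force: [0.2, 0.4, -2.2]
opening: 0.0293
finger_force: 41.3
```

Request:
send_rows(
  rotation=[
    [0,0,0],
    [0,0,0],
    [0,0,0],
  ],
  offset=[
    [0,0,0.002],
    [0,0,0.005],
    [0,0,0.005],
  ],
  fingers=[20,20,20],
)

```text
clock: 12.07
position: [0.5148, -0.0209, 0.0683]
eef_rot: [0.043, 0.999, 0.0, 0.0]
wrist_force: [0.9, 0.3, -1.9]
opening: 0.0296
finger_force: 41.3
```

```bash
python3 c.py
```

```text
t 12.07 [ 0.515 -0.021  0.068] yaw 85.02 tilt [0.01 0.  ] open 0.0296 ff 41.3 F [ 0.9    0.265 -1.944] T [ 0.36  -0.343  0.032] q7 1.56
```

Request:
send_rows(
  rotation=[
    [0,0,0],
    [0,0,0],
    [0,0,0],
  ],
  offset=[
    [0,0,0.002],
    [0,0,0.003],
    [0,0,0.003],
  ],
  fingers=[20,20,20],
)

```text
clock: 12.32
position: [0.5148, -0.0209, 0.0676]
eef_rot: [0.043, 0.999, 0.0, 0.0]
wrist_force: [0.8, 0.9, -2.4]
opening: 0.0295
finger_force: 41.4
```

```bash
python3 c.py
```

```text
t 12.32 [ 0.515 -0.021  0.068] yaw 85.02 tilt [0. 0.] open 0.0295 ff 41.4 F [ 0.838  0.919 -2.435] T [ 0.472 -0.275  0.021] q7 1.56
```

Request:
send_rows(
  rotation=[
    [0,0,0],
    [0,0,0],
    [0,0,0],
    [0,0,0],
  ],
  offset=[
    [-0.001,0.001,0.0],
    [-0.001,0.001,0.003],
    [-0.001,0.001,0.006],
    [-0.001,0.001,0.006],
  ],
  fingers=[20,20,20,20],
)

```text
clock: 12.65
position: [0.5149, -0.0208, 0.0659]
eef_rot: [0.043, 0.999, -0.0, -0.0]
wrist_force: [0.8, 0.5, -1.7]
opening: 0.0294
finger_force: 41.5
```

```bash
python3 c.py
```

```text
t 12.65 [ 0.515 -0.021  0.066] yaw 85.02 tilt [-0.01 -0.01] open 0.0294 ff 41.5 F [ 0.773  0.508 -1.734] T [ 0.234 -0.248  0.013] q7 1.57
```

Request:
send_rows(
  rotation=[
    [0,0,0],
    [0,0,0],
    [0,0,0],
    [0,0,0],
    [0,0,0],
  ],
  offset=[
    [-0.001,0.001,0.003],
    [-0.001,0.001,0.006],
    [-0.001,0.001,0.009],
    [-0.001,0.001,0.012],
    [-0.001,0.001,0.012],
  ],
  fingers=[20,20,20,20,20],
)

```text
clock: 13.07
position: [0.515, -0.0207, 0.0629]
eef_rot: [0.044, 0.999, -0.0, -0.0]
wrist_force: [-0.4, -0.3, -2.7]
opening: 0.0295
finger_force: 41.4
```

Request:
send_rows(
  rotation=[
    [0,0,0],
    [0,0,0],
    [0,0,0],
    [0,0,0],
    [0,0,0],
  ],
  offset=[
    [0,0,0.003],
    [0,0,0.006],
    [0,0,0.009],
    [0,0,0.012],
    [0,0,0.012],
  ],
  fingers=[20,20,20,20,20],
)

```text
clock: 13.48
position: [0.5152, -0.0205, 0.06]
eef_rot: [0.043, 0.999, -0.0, -0.0]
wrist_force: [-0.3, -0.3, -2.3]
opening: 0.0296
finger_force: 41.4
```

```bash
python3 c.py
```

```text
t 13.48 [ 0.515 -0.021  0.06 ] yaw 85.02 tilt [-0.01 -0.  ] open 0.0296 ff 41.4 F [-0.258 -0.32  -2.297] T [ 0.002 -0.01  -0.002] q7 1.57
```

Free inside the socket; now feel the floor.

Request:
send_rows(
  rotation=[
    [0,0,0],
    [0,0,0],
    [0,0,0],
    [0,0,0],
  ],
  offset=[
    [0,0,0.003],
    [0,0,0.006],
    [0,0,0.008],
    [0,0,0.008],
  ],
  fingers=[20,20,20,20],
)

```text
clock: 13.82
position: [0.5153, -0.0206, 0.0581]
eef_rot: [0.043, 0.999, -0.0, -0.0]
wrist_force: [-0.2, 0.3, -2.3]
opening: 0.0293
finger_force: 41.6
```

Request:
send_rows(
  rotation=[
    [0,0,0],
    [0,0,0],
    [0,0,0],
  ],
  offset=[
    [0,0,0.002],
    [0,0,0.003],
    [0,0,0.003],
  ],
  fingers=[20,20,20],
)

```text
clock: 14.07
position: [0.5155, -0.0205, 0.0579]
eef_rot: [0.044, 0.999, 0.0, 0.0]
wrist_force: [-2.1, -0.8, 4.8]
opening: 0.0294
finger_force: 42.5
```

Request:
send_rows(
  rotation=[
    [0,0,0],
    [0,0,0],
    [0,0,0.08],
    [0,0,0.16],
    [0,0,0.25],
    [0,0,0.25],
    [0,0,0.25],
  ],
  offset=[
    [0,0,-0.002],
    [0,0,-0.002],
    [0,0,-0.002],
    [0,0,-0.002],
    [0,0,-0.002],
    [0,0,-0.002],
    [0,0,-0.002],
  ],
  fingers=[20,20,20,20,20,20,20],
)

```text
clock: 14.65
position: [0.5152, -0.0206, 0.0579]
eef_rot: [0.172, 0.985, -0.0, -0.0]
wrist_force: [-1.0, -0.9, 3.1]
opening: 0.0299
finger_force: 42.0
```

```bash
python3 c.py
```

```text
t 14.65 [ 0.515 -0.021  0.058] yaw 70.18 tilt [-0.01 -0.01] open 0.0299 ff 42.0 F [-1.039 -0.93   3.113] T [-0.16   0.509 -0.033] q7 1.32
```

Request:
send_rows(
  rotation=[
    [0,0,0.08],
    [0,0,0.16],
    [0,0,0.25],
    [0,0,0.25],
    [0,0,0.25],
  ],
  offset=[
    [0,0,-0.001],
    [0,0,-0.001],
    [0,0,-0.001],
    [0,0,-0.001],
    [0,0,-0.001],
  ],
  fingers=[20,20,20,20,20],
)

```text
clock: 15.07
position: [0.515, -0.0207, 0.058]
eef_rot: [0.298, 0.954, -0.0, -0.0]
wrist_force: [-2.4, -1.4, 1.2]
opening: 0.0298
finger_force: 41.8
```

```bash
python3 c.py
```

```text
t 15.07 [ 0.515 -0.021  0.058] yaw 55.29 tilt [-0.03 -0.02] open 0.0298 ff 41.8 F [-2.404 -1.376  1.184] T [-0.358  0.532 -0.055] q7 1.08
```

Request:
send_rows(
  rotation=[
    [0,0,0],
    [0,0,0.1],
    [0,0,0.2],
    [0,0,0.3],
    [0,0,0.4],
    [0,0,0.4],
    [0,0,0.4],
  ],
  offset=[
    [0.0005,-0.0013,0],
    [0.0005,-0.0013,0],
    [0.0005,-0.0013,0],
    [0.0005,-0.0013,0],
    [0.0005,-0.0013,0],
    [0.0005,-0.0013,0],
    [0.0005,-0.0013,0],
  ],
  fingers=[20,20,20,20,20,20,20],
)

```text
clock: 15.65
position: [0.5147, -0.0208, 0.058]
eef_rot: [0.49, 0.872, -0.0, -0.0]
wrist_force: [-2.9, -0.6, 1.2]
opening: 0.0295
finger_force: 41.9
```

```bash
python3 c.py
cat > j.py <<'E'
from h import *
a,d=capture("scene");P=cloud("scene",d)
np.set_printoptions(precision=1,suppress=True,linewidth=200)
# clamp frame of scene camera: plate centre (572.3,.9), yaw 21
th=np.radians(20.8);o=np.array([.5157,-.0208]);ax=np.array([np.cos(th),np.sin(th)]);ay=np.array([-ax[1],ax[0]])
def fr(P):
    q=P[...,:2]-o;return q@ax*1000-80,q@ay*1000
for nm,aa,PP in(("0",cv2.imread("pics/scene0.png"),cloud("scene",np.load("scene0.npy"))),("now",a,P)):
    X,Y=fr(PP);z=PP[...,2]
    j=(z>.031)&(z<.040)&(X>-48)&(X<-15)&(abs(Y)<46);g=(aa[...,1].astype(int)-aa[...,2]>25)&(aa[...,1].astype(int)-aa[...,0]>15)&(abs(X)<60)&(abs(Y)<45)
    st=(z>.034)&(z<.042)&(X>20)&(X<65)&(abs(Y)<46)
    print(nm,"jaw",j.sum(),np.median(X[j]),"board",g.sum(),np.median(X[g]),np.percentile(X[g],[2,98]),"stop",np.median(X[st]))
E
python3 j.py
```

```text
t 15.65 [ 0.515 -0.021  0.058] yaw 31.31 tilt [-0.03 -0.01] open 0.0295 ff 41.9 F [-2.853 -0.569  1.155] T [-0.355  0.808 -0.036] q7 0.68
0 jaw 141 -37.66766260134734 board 481 1.9261263840493683 [-32.3  34.4] stop 51.880842429553425
now jaw 140 -35.27038702367724 board 479 1.6030936680195964 [-29.8  34.5] stop 52.255118408761234
```

Request:
send_rows(
  rotation=[
    [0,0,0],
    [0,0,0.1],
    [0,0,0.2],
    [0,0,0.3],
    [0,0,0.4],
    [0,0,0.4],
    [0,0,0.4],
  ],
  offset=[
    [0.0008,-0.0014,0],
    [0.0008,-0.0014,0],
    [0.0008,-0.0014,0],
    [0.0008,-0.0014,0],
    [0.0008,-0.0014,0],
    [0.0008,-0.0014,0],
    [0.0008,-0.0014,0],
  ],
  fingers=[20,20,20,20,20,20,20],
)

```text
clock: 16.28
position: [0.5143, -0.0207, 0.058]
eef_rot: [0.661, 0.751, -0.0, -0.0]
wrist_force: [-3.1, -0.8, 1.1]
opening: 0.0295
finger_force: 41.9
```

```bash
cat > w.py <<'E'
from h import *
np.set_printoptions(precision=3,suppress=True,linewidth=220)
W=[]
for i in range(8):
    capture("scene");s=read_state();W.append(np.r_[s["wrist_force"],s["wrist_torque"],s["effort"][6]])
W=np.array(W);print("mean",W.mean(0),"sd",W.std(0))
E
python3 c.py; python3 w.py;python3 j.py
```

```text
t 16.28 [ 0.514 -0.021  0.058] yaw 7.3 tilt [-0.03 -0.01] open 0.0295 ff 41.9 F [-3.08  -0.824  1.085] T [-0.267  0.948  0.003] q7 0.28
mean [-3.83  -0.627  0.497 -0.209  1.095  0.008  0.002] sd [0.473 0.422 0.348 0.044 0.042 0.024 0.075]
0 jaw 141 -37.66766260134734 board 481 1.9261263840493683 [-32.3  34.4] stop 51.880842429553425
now jaw 146 -33.61493631032715 board 479 1.5277294346368109 [-28.4  34.1] stop 52.26399825885255
```

Request:
send_rows(
  rotation=[
    [0,0,0],
    [0,0,0],
    [0,0,0.1],
    [0,0,0.2],
    [0,0,0.3],
    [0,0,0.3],
  ],
  offset=[
    [0.0,-0.002,0],
    [0.0,-0.002,0],
    [0.0,-0.002,0],
    [0.0,-0.002,0],
    [0.0,-0.002,0],
    [0.0,-0.002,0],
  ],
  fingers=[20,20,20,20,20,20],
)

```text
clock: 17.23
position: [0.514, -0.0206, 0.058]
eef_rot: [0.773, 0.634, -0.0, -0.0]
wrist_force: [-3.2, -0.1, -0.4]
opening: 0.0298
finger_force: 41.7
```

```bash
python3 c.py; python3 w.py;python3 j.py
```

```text
t 17.23 [ 0.514 -0.021  0.058] yaw -11.24 tilt [-0.01 -0.  ] open 0.0298 ff 41.7 F [-3.209 -0.053 -0.391] T [ 0.034  0.993 -0.04 ] q7 -0.02
mean [-3.149  0.431 -1.23   0.064  0.906  0.018 -0.241] sd [0.452 0.341 0.48  0.07  0.038 0.029 0.478]
0 jaw 141 -37.66766260134734 board 481 1.9261263840493683 [-32.3  34.4] stop 51.880842429553425
now jaw 147 -32.888459894767614 board 478 1.4977893977344223 [-27.9  33.9] stop 52.39649562796251
```

Request:
send_rows(
  rotation=[
    [0,0,0.04],
    [0,0,0.08],
    [0,0,0.12],
    [0,0,0.16],
  ],
  offset=[
    [0,-0.001,0],
    [0,-0.001,0],
    [0,-0.001,0],
    [0,-0.001,0],
  ],
  fingers=[20,20,20,20],
)

```text
clock: 18.02
position: [0.5138, -0.0205, 0.0581]
eef_rot: [0.822, 0.569, 0.0, -0.0]
wrist_force: [-3.9, 0.8, -1.2]
opening: 0.0294
finger_force: 41.5
```

```bash
python3 c.py
cat > e.py <<'E'
from h import *
np.set_printoptions(precision=2,suppress=True)
# mm of x-motion in clamp frame from ECC translation of a patch at height z
g=lambda i:cv2.GaussianBlur(cv2.cvtColor(i,cv2.COLOR_BGR2GRAY),(0,0),.7).astype('f4')
A=cv2.imread("pics/scene0.png");B=np.mean([capture("scene")[0] for _ in range(3)],0).astype('u1')
P=cloud("scene",np.load("scene0.npy"));T=np.array(camera_params("scene")["extrinsics"]);K=np.array(camera_params("scene")["mtx"])
th=np.radians(20.8);o=np.array([.5157,-.0208]);ax=np.array([np.cos(th),np.sin(th),0]);ay=np.array([-ax[1],ax[0],0])
q=P[...,:2]-o;X=q@ax[:2]*1000-80;Y=q@ay[:2]*1000;z=P[...,2]*1000
def pj(x):
    c=T[:3,:3].T@(x-T[:3,3]);u=K@c;return u[:2]/u[2]
for n,m,h in(("board",(X>-17)&(X<22)&(abs(Y)<40)&(z>18)&(z<34),.022),("jaw",(X>-45)&(X<-28)&(abs(Y)<58)&(z>33)&(z<40),.036),("stop",(X>44)&(X<62)&(abs(Y)<58)&(z>30),.038),("housing",(X>-118)&(X<-50)&(abs(Y)<45)&(z>12),.057)):
    m=cv2.dilate(m.astype('u1'),np.ones((3,3),'u1'))
    W=np.eye(2,3,dtype='f4')
    try: cc,W=cv2.findTransformECC(g(A),g(B),W,cv2.MOTION_TRANSLATION,(3,200,1e-5),m,1)
    except cv2.error as e: print(n,"fail");continue
    c=np.array([o[0],o[1],h])+.08*ax;J=np.stack([(pj(c+.005*ax)-pj(c))/5,(pj(c+.005*ay)-pj(c))/5],1)
    print(n,"move mm",np.linalg.solve(J,W[:,2]),"cc",round(cc,3))
E
python3 e.py;python3 j.py
```

```text
t 18.02 [ 0.514 -0.021  0.058] yaw -20.66 tilt [0.   0.01] open 0.0294 ff 41.5 F [-3.857  0.821 -1.208] T [0.204 0.846 0.061] q7 -0.17
board move mm [0.02 0.04] cc 0.999
jaw move mm [5.24 0.16] cc 0.939
stop move mm [0.01 0.01] cc 1.0
housing move mm [ 1.47 -0.35] cc 0.779
0 jaw 141 -37.66766260134734 board 481 1.9261263840493683 [-32.3  34.4] stop 51.880842429553425
now jaw 150 -32.3234486622899 board 483 1.413955933928122 [-28.1  34.1] stop 52.499124471600965
```

Request:
send_rows(
  rotation=[
    [0,0,0.05],
    [0,0,0.1],
    [0,0,0.15],
    [0,0,0.2],
  ],
  offset=[
    [0,-0.0016,0],
    [0,-0.0016,0],
    [0,-0.0016,0],
    [0,-0.0016,0],
  ],
  fingers=[20,20,20,20],
)

```text
clock: 18.55
position: [0.5137, -0.0204, 0.0582]
eef_rot: [0.877, 0.48, 0.0, 0.0]
wrist_force: [-2.4, 2.1, -3.1]
opening: 0.0295
finger_force: 41.4
```

```bash
python3 c.py; python3 e.py
```

```text
t 18.55 [ 0.514 -0.02   0.058] yaw -32.62 tilt [0.03 0.01] open 0.0295 ff 41.4 F [-2.381  2.06  -3.102] T [0.368 0.588 0.099] q7 -0.37
board move mm [ 0.42 -0.23] cc 0.998
jaw move mm [4.64 0.09] cc 0.894
stop move mm [0.04 0.01] cc 0.999
housing move mm [ 1.37 -0.24] cc 0.78
```

Request:
send_rows(
  rotation=[
    [0,0,0.03],
    [0,0,0.06],
    [0,0,0.1],
  ],
  offset=[
    [0,-0.001,0],
    [0,-0.001,0],
    [0,-0.001,0],
  ],
  fingers=[20,20,20],
)

```text
clock: 18.95
position: [0.5135, -0.0204, 0.0582]
eef_rot: [0.901, 0.435, 0.0, 0.0]
wrist_force: [-1.8, 0.9, -3.6]
opening: 0.0294
finger_force: 41.2
```

```bash
python3 c.py; python3 e.py
```

```text
t 18.95 [ 0.514 -0.02   0.058] yaw -38.49 tilt [0.03 0.01] open 0.0294 ff 41.2 F [-1.806  0.864 -3.604] T [0.375 0.376 0.096] q7 -0.46
board move mm [ 0.8  -0.36] cc 0.997
jaw move mm [6.73 0.02] cc 0.936
stop move mm [ 0.04 -0.  ] cc 0.999
housing move mm [ 1.33 -0.36] cc 0.773
```

Request:
send_rows(
  rotation=[
    [0,0,0.03],
    [0,0,0.06],
    [0,0,0.1],
  ],
  offset=[
    [0,0,0],
    [0,0,0],
    [0,0,0],
  ],
  fingers=[20,20,20],
)

```text
clock: 19.35
position: [0.5135, -0.0203, 0.0582]
eef_rot: [0.922, 0.387, 0.0, -0.0]
wrist_force: [-1.6, 1.8, -3.0]
opening: 0.0297
finger_force: 41.2
```

```bash
python3 c.py; python3 e.py
```

```text
t 19.35 [ 0.513 -0.02   0.058] yaw -44.49 tilt [0.03 0.02] open 0.0297 ff 41.2 F [-1.614  1.825 -2.976] T [0.497 0.285 0.064] q7 -0.55
board move mm [ 1.08 -0.29] cc 0.996
jaw move mm [ 5.79 -0.07] cc 0.926
stop move mm [0.07 0.01] cc 0.999
housing move mm [ 1.27 -0.28] cc 0.763
```

Request:
send_rows(
  rotation=[
    [0,0,0.03],
    [0,0,0.06],
    [0,0,0.1],
  ],
  offset=[
    [0,0,0],
    [0,0,0],
    [0,0,0],
  ],
  fingers=[20,20,20],
)

```text
clock: 19.75
position: [0.5134, -0.0202, 0.0582]
eef_rot: [0.941, 0.338, 0.0, -0.0]
wrist_force: [-0.6, 1.6, -3.4]
opening: 0.0297
finger_force: 41.2
```

```bash
python3 c.py; python3 e.py
```

```text
t 19.75 [ 0.513 -0.02   0.058] yaw -50.48 tilt [0.02 0.02] open 0.0297 ff 41.2 F [-0.645  1.604 -3.388] T [0.591 0.189 0.127] q7 -0.64
board move mm [ 1.41 -0.51] cc 0.995
jaw move mm [ 5.94 -0.09] cc 0.919
stop move mm [0.07 0.01] cc 0.999
housing move mm [ 1.17 -0.32] cc 0.75
```

Request:
send_rows(
  rotation=[
    [0,0,0.03],
    [0,0,0.05],
    [0,0,0.08],
  ],
  offset=[
    [0.001,0,0],
    [0.001,0,0],
    [0.001,0,0],
  ],
  fingers=[20,20,20],
)

```text
clock: 20.15
position: [0.5135, -0.0202, 0.0582]
eef_rot: [0.955, 0.298, 0.0, -0.0]
wrist_force: [-0.8, 2.4, -2.4]
opening: 0.0293
finger_force: 41.3
```

```bash
python3 c.py; python3 e.py
```

```text
t 20.15 [ 0.513 -0.02   0.058] yaw -55.32 tilt [0.   0.01] open 0.0293 ff 41.3 F [-0.772  2.388 -2.39 ] T [0.674 0.353 0.06 ] q7 -0.72
board move mm [ 1.68 -0.47] cc 0.995
jaw move mm [ 5.96 -0.13] cc 0.914
stop move mm [0.04 0.  ] cc 0.999
housing move mm [ 1.18 -0.49] cc 0.737
```

Request:
send_rows(
  rotation=[
    [0,0,0.03],
    [0,0,0.05],
    [0,0,0.08],
  ],
  offset=[
    [0.001,0,0],
    [0.001,0,0],
    [0.001,0,0],
  ],
  fingers=[20,20,20],
)

```text
clock: 20.55
position: [0.5135, -0.0201, 0.0581]
eef_rot: [0.966, 0.257, -0.0, -0.0]
wrist_force: [-1.6, 2.5, -0.9]
opening: 0.0296
finger_force: 41.5
```

```bash
python3 c.py; python3 e.py
```

```text
t 20.55 [ 0.514 -0.02   0.058] yaw -60.17 tilt [-0.02  0.01] open 0.0296 ff 41.5 F [-1.625  2.51  -0.901] T [0.72  0.525 0.127] q7 -0.79
board move mm [ 1.74 -0.57] cc 0.996
jaw move mm [ 6.04 -0.07] cc 0.91
stop move mm [ 0.05 -0.  ] cc 0.999
housing move mm [ 1.12 -0.4 ] cc 0.729
```

Request:
send_rows(
  rotation=[
    [0,0,0.015],
    [0,0,0.03],
  ],
  offset=[
    [0,0,0],
    [0,0,0],
  ],
  fingers=[20,20],
)

```text
clock: 20.87
position: [0.5135, -0.0201, 0.0581]
eef_rot: [0.97, 0.242, -0.0, -0.0]
wrist_force: [-2.6, 3.1, -1.9]
opening: 0.0295
finger_force: 41.5
```

```bash
python3 c.py; python3 w.py; python3 e.py
```

```text
t 20.87 [ 0.514 -0.02   0.058] yaw -62.01 tilt [-0.02  0.01] open 0.0295 ff 41.5 F [-2.614  3.117 -1.873] T [0.773 0.631 0.154] q7 -0.82
mean [-2.821  3.229 -0.553  0.844  0.775  0.1   -0.105] sd [0.459 0.61  0.351 0.024 0.035 0.026 0.154]
board move mm [ 1.7  -0.49] cc 0.995
jaw move mm [ 6.12 -0.08] cc 0.909
stop move mm [0.05 0.01] cc 0.999
housing move mm [ 1.08 -0.42] cc 0.726
```

Request:
send_rows(
  rotation=[
    [0,0,-0.03],
    [0,0,-0.06],
    [0,0,-0.08],
    [0,0,-0.08],
    [0,0,-0.08],
  ],
  offset=[
    [0,0,0],
    [0,-0.001,0],
    [-0.0005,-0.0025,0],
    [-0.0005,-0.0025,0],
    [-0.0005,-0.0025,0],
  ],
  fingers=[20,20,20,20,20],
)

```text
clock: 21.83
position: [0.5136, -0.0202, 0.0582]
eef_rot: [0.959, 0.282, 0.0, 0.0]
wrist_force: [-0.4, -0.2, -3.6]
opening: 0.0295
finger_force: 41.3
```

```bash
python3 c.py; python3 w.py; python3 e.py
```

```text
t 21.83 [ 0.514 -0.02   0.058] yaw -57.24 tilt [ 0.04 -0.03] open 0.0295 ff 41.3 F [-0.427 -0.166 -3.598] T [-0.043  0.113 -0.08 ] q7 -0.75
mean [-0.07   0.109 -2.341  0.     0.014 -0.001  0.   ] sd [0.556 0.378 0.299 0.028 0.028 0.024 0.017]
board move mm [ 1.74 -0.53] cc 0.996
jaw move mm [ 6.14 -0.11] cc 0.909
stop move mm [0.05 0.01] cc 0.999
housing move mm [ 1.05 -0.49] cc 0.735
```

Request:
send_rows(
  rotation=[
    [0,0,0.04],
    [0,0,0.08],
    [0,0,0.08],
    [0,0,0.08],
    [0,0,0.08],
  ],
  offset=[
    [0,0,0],
    [0,0,0],
    [0,0,0],
    [0,0,0],
    [0,0,0],
  ],
  fingers=[20,20,20,20,20],
)

```text
clock: 22.8
position: [0.5133, -0.0198, 0.0582]
eef_rot: [0.97, 0.243, 0.0, 0.0]
wrist_force: [-1.1, -0.5, -2.2]
opening: 0.0293
finger_force: 41.4
```

```bash
python3 c.py; python3 w.py
```

```text
t 22.8 [ 0.513 -0.02   0.058] yaw -61.91 tilt [ 0.01 -0.01] open 0.0293 ff 41.4 F [-1.139 -0.523 -2.188] T [-0.281 -0.045 -0.026] q7 -0.82
mean [ 0.388 -1.253 -1.88  -0.34  -0.093  0.011 -0.003] sd [0.383 0.633 0.754 0.043 0.026 0.027 0.007]
```

Request:
send_rows(
  rotation=[
    [0,0,0.013],
    [0,0,0.026],
  ],
  offset=[
    [0,0,0],
    [0,0,0],
  ],
  fingers=[20,20],
)

```text
clock: 23.37
position: [0.5133, -0.0197, 0.0582]
eef_rot: [0.974, 0.228, 0.0, 0.0]
wrist_force: [0.7, -1.7, -1.4]
opening: 0.0294
finger_force: 41.4
```

```bash
python3 c.py; python3 w.py; python3 e.py
```

```text
t 23.37 [ 0.513 -0.02   0.058] yaw -63.61 tilt [ 0.01 -0.01] open 0.0294 ff 41.4 F [ 0.747 -1.663 -1.417] T [-0.504 -0.099  0.159] q7 -0.84
mean [ 0.595 -1.73  -1.336 -0.484 -0.133  0.085 -0.112] sd [0.266 0.224 0.553 0.032 0.026 0.026 0.132]
board move mm [ 1.68 -0.49] cc 0.995
jaw move mm [ 6.14 -0.14] cc 0.908
stop move mm [0.05 0.02] cc 0.999
housing move mm [ 1.19 -0.48] cc 0.723
```

Request:
send_rows(
  rotation=[
    [0,0,-0.04],
    [0,0,-0.08],
    [0,0,-0.08],
    [0,0,-0.08],
    [0,0,-0.08],
    [0,0,-0.08],
    [0,0,-0.08],
    [0,0,-0.08],
  ],
  offset=[
    [0,0,0],
    [0,0.001,0],
    [0,0.001,0],
    [0,0.001,0],
    [0,0.001,-0.01],
    [0,0.001,-0.02],
    [0,0.001,-0.03],
    [0,0.001,-0.03],
  ],
  fingers=[20,20,20,20,20,20,20,20],
)

```text
clock: 24.58
position: [0.5136, -0.0197, 0.0661]
eef_rot: [0.963, 0.269, 0.0, -0.0]
wrist_force: [1.7, 0.2, -2.4]
opening: 0.0295
finger_force: 41.5
```

```bash
python3 c.py
```

```text
t 24.58 [ 0.514 -0.02   0.066] yaw -58.76 tilt [0.02 0.02] open 0.0295 ff 41.5 F [ 1.658  0.189 -2.369] T [-0.019 -0.034 -0.028] q7 -0.78
```

Request:
send_rows(
  rotation=[
    [0,0,0],
    [0,0,0],
    [0,0,0],
    [0,0,0],
    [0,0,0],
    [0,0,0],
  ],
  offset=[
    [0,0,-0.05],
    [0,0,-0.1],
    [0,0,-0.15],
    [0,0,-0.21],
    [0,0,-0.21],
    [0,0,-0.21],
  ],
  fingers=[20,20,20,20,20,20],
)

```text
clock: 25.08
position: [0.5141, -0.0193, 0.1192]
eef_rot: [0.963, 0.27, 0.001, -0.001]
wrist_force: [0.7, -0.7, -2.8]
opening: 0.0297
finger_force: 41.4
```

```bash
python3 g.py .5262 -.2836 .118 -58.7; python3 e.py
```

```text
pos [ 0.5141 -0.0193  0.1192] yaw -58.7 tilt [0.11 0.1 ] off [-0.508  0.928  0.003] q7 -0.86
rot [-0.0004 -0.0025 -0.    ]
board move mm [ 1.75 -0.56] cc 0.996
jaw move mm [ 6.1 -0.1] cc 0.908
stop move mm [0.06 0.02] cc 0.999
housing move mm [0.6  0.05] cc 0.926
```

Request:
send_rows(
  rotation=[
    [0,0,0],
    [0,0,0],
    [0,0,0],
    [0,0,0],
    [0,0,0],
    [0,0,0],
    [0,0,0],
    [0,0,0],
    [0,0,0],
    [0,0,0],
  ],
  offset=[
    [-0.06,0.12,0],
    [-0.13,0.24,0],
    [-0.19,0.36,0],
    [-0.26,0.48,0],
    [-0.33,0.6,0],
    [-0.39,0.72,0],
    [-0.46,0.84,0],
    [-0.508,0.928,0],
    [-0.508,0.928,0],
    [-0.508,0.928,0],
  ],
  fingers=[20,20,20,20,20,20,20,20,20,20],
)

```text
clock: 26.07
position: [0.5237, -0.2863, 0.1172]
eef_rot: [0.964, 0.267, -0.001, 0.0]
wrist_force: [-0.3, 0.4, -2.7]
opening: 0.0292
finger_force: 41.5
```

Request:
send_rows(
  rotation=[
    [0,0,0],
    [0,0,0],
    [0,0,0],
  ],
  offset=[
    [0,0,0.04],
    [0,0,0.06],
    [0,0,0.06],
  ],
  fingers=[20,20,20],
)

```text
clock: 26.32
position: [0.5247, -0.2819, 0.101]
eef_rot: [0.963, 0.27, -0.001, -0.001]
wrist_force: [-0.3, -0.6, -2.8]
opening: 0.0297
finger_force: 41.5
```

```bash
python3 g.py .5262 -.2836 .072 -58.7;python3 - <<'E'
from h import *
s=read_state();p=np.array(s["position"]);M=R.from_quat(s["eef_rot"]).as_matrix()
a,d=capture("scene");P=cloud("scene",d);X=P[(np.hypot(P[...,0]-.527,P[...,1]+.284)<.03)&(P[...,2]>.083)&(P[...,2]<.12)]
print(len(X),(X.min(0)*1000).round(1),(X.max(0)*1000).round(1),p.round(4))
cv2.imwrite("pics/st.png",cv2.resize(a[190:290,150:250],(500,500),interpolation=2))
E
```

```text
pos [ 0.5247 -0.2819  0.101 ] yaw -58.62 tilt [-0.14  0.09] off [0.002 0.009 0.116] q7 -0.24
rot [-0.0025  0.0013  0.0013]
130 [ 521.  -292.2   83.1] [ 539.3 -272.   119.2] [ 0.5247 -0.2819  0.101 ]
```

View pics/st.png

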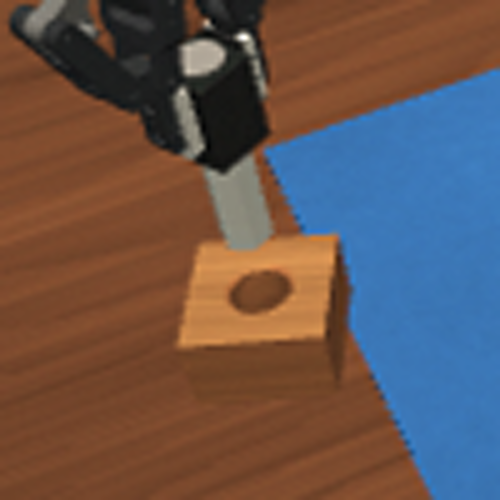

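Request:
send_rows(
  rotation=[
    [0,0,0],
    [0,0,0],
    [0,0,0],
    [0,0,0],
    [0,0,0],
    [0,0,0],
    [0,0,0],
    [0,0,0],
  ],
  offset=[
    [-0.004,0.006,0],
    [-0.004,0.006,0.03],
    [-0.004,0.006,0.06],
    [-0.004,0.006,0.09],
    [-0.004,0.006,0.12],
    [-0.004,0.006,0.14],
    [-0.004,0.006,0.15],
    [-0.004,0.006,0.15],
  ],
  fingers=[20,20,20,20,20,20,20,20],
)

```text
clock: 27.03
position: [0.5247, -0.2858, 0.0649]
eef_rot: [0.963, 0.269, -0.0, -0.0]
wrist_force: [-0.4, 0.5, -2.9]
opening: 0.0296
finger_force: 41.6
```

```bash
python3 c.py
```

```text
t 27.03 [ 0.525 -0.286  0.065] yaw -58.75 tilt [-0.06  0.01] open 0.0296 ff 41.6 F [-0.434  0.525 -2.93 ] T [ 0.008 -0.006 -0.025] q7 -0.21
```

Request:
send_rows(
  rotation=[
    [0,0,0],
    [0,0,0],
    [0,0,0],
    [0,0,0],
    [0,0,0],
    [0,0,0],
  ],
  offset=[
    [0.005,-0.004,0],
    [0.005,-0.004,0.01],
    [0.005,-0.004,0.02],
    [0.005,-0.004,0.03],
    [0.005,-0.004,0.04],
    [0.005,-0.004,0.04],
  ],
  fingers=[20,20,20,20,20,20],
)

```text
clock: 27.53
position: [0.5253, -0.2842, 0.0551]
eef_rot: [0.963, 0.269, -0.0, -0.0]
wrist_force: [-0.3, 0.3, -3.1]
opening: 0.0296
finger_force: 41.6
```

```bash
python3 c.py
```

```text
t 27.53 [ 0.525 -0.284  0.055] yaw -58.75 tilt [-0.04  0.01] open 0.0296 ff 41.6 F [-0.313  0.275 -3.123] T [-0.009  0.016  0.038] q7 -0.2
```

Request:
send_rows(
  rotation=[
    [0,0,0],
    [0,0,0],
    [0,0,0],
    [0,0,0],
    [0,0,0],
    [0,0,0],
  ],
  offset=[
    [0,0,0.015],
    [0,0,0.03],
    [0,0,0.045],
    [0,0,0.06],
    [0,0,0.064],
    [0,0,0.064],
  ],
  fingers=[20,20,20,20,20,20],
)

```text
clock: 28.03
position: [0.5253, -0.2843, 0.0392]
eef_rot: [0.963, 0.269, -0.0, -0.0]
wrist_force: [0.9, 1.1, -2.4]
opening: 0.0292
finger_force: 41.6
```

```bash
python3 c.py
```

```text
t 28.03 [ 0.525 -0.284  0.039] yaw -58.75 tilt [-0.04  0.01] open 0.0292 ff 41.6 F [ 0.935  1.086 -2.372] T [-0.066  0.029  0.014] q7 -0.19
```

Request:
send_rows(
  rotation=[
    [0,0,0],
    [0,0,0],
    [0,0,0],
    [0,0,0],
    [0,0,0],
    [0,0,0],
    [0,0,0],
    [0,0,0],
    [0,0,0],
    [0,0,0],
  ],
  offset=[
    [0,0,0.004],
    [0,0,0.004],
    [0,0,0.004],
    [0,0,0.004],
    [0,0,0.004],
    [0,0,0.004],
    [0,0,0.004],
    [0,0,0.004],
    [0,0,0.004],
    [0,0,0.004],
  ],
  fingers=[20,32,36,42,50,60,70,80,85,85],
)

```text
clock: 28.87
position: [0.5256, -0.2844, 0.0386]
eef_rot: [0.963, 0.269, -0.0, 0.0]
wrist_force: [-1.0, -0.3, 0.2]
opening: 0.0847
finger_force: 0.0
```

Request:
send_rows(
  rotation=[
    [0,0,0],
    [0,0,0],
    [0,0,0],
    [0,0,0],
    [0,0,0],
    [0,0,0],
    [0,0,0],
    [0,0,0],
    [0,0,0],
    [0,0,0],
  ],
  offset=[
    [0,0,0],
    [0,0,0],
    [0,0,0],
    [0,0,-0.08],
    [0,0,-0.16],
    [0,0,-0.3],
    [0,0,-0.45],
    [0,0,-0.6],
    [0,0,-0.6],
    [0,0,-0.6],
  ],
  fingers=[85,85,85,85,85,85,85,85,85,85],
)

```text
clock: 29.7
position: [0.5267, -0.2851, 0.1908]
eef_rot: [0.963, 0.269, 0.002, 0.001]
wrist_force: [0.2, 0.2, -1.1]
opening: 0.085
finger_force: 0.0
```

```bash
python3 c.py; python3 b.py | grep -v '\[\['
python3 - <<'E'
from h import *
a,d=capture("scene");P=cloud("scene",d);z=P[...,2];n=np.hypot(P[...,0]-.527,P[...,1]+.284)<.05
for lo,hi in((.106,.119),(.034,.046)):
    X=P[n&(z>lo)&(z<hi)];print(len(X),cv2.minAreaRect((X[:,:2]*1000).astype('f4')),np.median(X[:,2]))
cv2.imwrite("pics/end.png",cv2.resize(a[130:330,130:430],None,fx=2.6,fy=2.6,interpolation=2))
E
python3 e.py
```

```text
t 29.7 [ 0.527 -0.285  0.191] yaw -58.74 tilt [ 0.22 -0.05] open 0.085 ff 0.0 F [ 0.224  0.225 -1.086] T [ 0.046  0.034 -0.044] q7 -0.3
scene gripTop 170 z 0.11352366069000053 rect [ 527.7 -283.9] [29.5 31.1] 75.4
scene grip 362 z 0.10337270464257925 rect [ 528.  -284.1] [30.2 32. ] 75.1
scene standTop 515 z 0.04015751959165814 rect [ 527.2 -284.2] [64.8 66.1] 66.7
scene housing 437 z 0.05620944183590404 rect [515.7 -20.8] [61.9 83.3] 21.3
scene head 141 z 0.046150023232697346 rect [515.9 -13.5] [52.4 35.6] 24.5
scene plate 682 z 0.011691778946786746 rect [572.3   0.9] [195.1 121.4] 21.0
stand scene 0.78 [185.7, 235.5, 220.4, 270.2] 1006
grip scene 0.58 [187.5, 198.5, 205.8, 241.5] 455
clamp scene 0.8 [274.1, 190.9, 364.3, 259.2] 1977
top gripTop 123 z 0.11273732389765678 rect [ 524.7 -280.6] [29.8 30. ] 76.1
top grip 167 z 0.11141215487885825 rect [ 524.6 -280.4] [30.4 30.1] 76.6
top standTop 326 z 0.03935689682600663 rect [ 524.9 -281.2] [64.3 65.5] 66.3
top housing 427 z 0.05654501428756853 rect [513.6 -17.3] [60.2 79.5] 20.6
top head 137 z 0.04489844755447003 rect [515.6 -18. ] [41.8 40.1] 82.1
top plate 786 z 0.011935978308988848 rect [550.6  64.5] [201.1 260.1] 16.2
stand top 0.59 [393.8, 213.7, 413.2, 235.6] 250
grip top 0.67 [307.9, 123.7, 329.3, 146.8] 323
clamp top 0.69 [276.9, 174.9, 341.3, 250.3] 1699
175 ((528.6708984375, -284.2883605957031), (30.39158058166504, 31.521400451660156), 33.44241714477539) 0.1134755532454601
506 ((527.1088256835938, -284.4269714355469), (65.1865463256836, 65.7652587890625), 66.26200866699219) 0.0401848968425742
board move mm [ 1.74 -0.5 ] cc 0.995
jaw move mm [ 6.09 -0.12] cc 0.908
stop move mm [ 0.05 -0.  ] cc 0.999
housing move mm [0.52 0.07] cc 0.93
```

View pics/end.png

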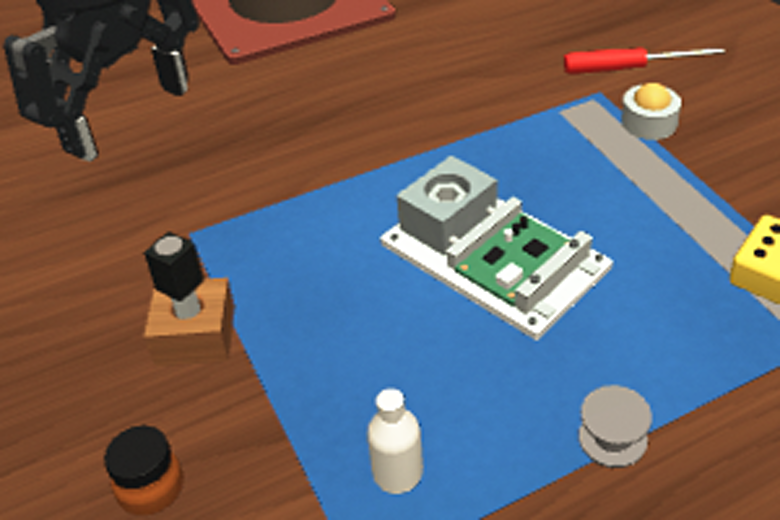

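```bash
python3 -c "
from station import *;print(close_job())"
```

```text
the job is handed in; nothing more can be done
None
```

I fastened the board, put the key back upright in its stand and handed the job in at about 30 s; no verdict came back. I judged the pinch at roughly 25 N from the turning torque and the board stalling against the stop, without measuring it directly.

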